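# Peel the top caul off a glued press stack and present it

### The job

The top caul (the curved cover plate with an upright grip tab at one corner) is stuck fast on the pressed blank under it, its long edges pinched by the form's sprung rubber grips. Lift the caul by its tab so that the tabbed end comes up first while the opposite end still rests on the blank, peel it right off, and hold it roughly level over the middle of the shallow metal scraping tray, about 20 cm above the bench. Finish while still holding it there; the blank must stay in its form and nothing else on the bench may be disturbed.

Things in the scene. Friction and masses are not known exactly. Their poses are not given: they have to be found in the camera images.
- form: Lower press form: plywood block with a shallow lengthwise trough, 270 x 170 x 46 mm, fixed to the bench. Origin: centre of its underside; x along the trough (the long way), z up. The trough floor is 36 mm above the origin. The blank and, on it, the caul lie centred in it, their axes parallel to the form's.
- blank_mid (a point): Middle of the pressed blank: loose curved plywood plate 244 x 138 mm, 8 mm thick, lying in the form's trough under the caul. This point is half-way through its thickness. It must stay there.
- caul_grip (a point): Grip point on the axis of the caul's upright tab: a wooden block 12 mm thick (caul's y), 30 mm long (x), standing 45 mm up from the plate; this point is 19 mm below its top and 26 mm above the plate around it. Pinch the tab across its thickness. Axes are the caul's: x the long way towards the tabbed end, y towards the tabbed side, z up.
- caul_mid (a point): Middle of the caul, half-way through its thickness, at (-70, -50, -34) mm from the grip point in the caul's axes. The caul is a curved plywood plate of the blank's outline (244 x 138 mm, 8 mm thick, about 140 g), lying on the blank, convex side down.
- caul_far (a point): Corner of the caul diagonally opposite the tab, on its upper face, at (-155, -105, -25) mm from the grip point. Four sprung rubber pads on the form pinch the caul's long edges, two at 30 mm from its middle towards the tab and two at 70 mm the other way; each drags with 2 to 4 N and lets go after some 10 mm of lift. Tilting the caul 0.24 rad about its far end frees most of it; under 15 N at the tab does it.
- tray: Shallow white-enamelled metal scraping tray, open on top, 220 x 200 x 35 mm, fixed to the bench. Origin: centre of its underside, z up.
- crate: Open plywood hardware box with four compartments holding skate wheels and bolts, 200 x 170 x 60 mm, fixed to the bench; a bystander. Origin: centre of its underside.
- glue_bottle: White glue bottle, 60 mm across, 150 mm tall, standing loose; leave alone. Origin: centre of its underside.
- jar: Glass jar with a metal cap, 64 mm across, 75 mm tall, loose; leave alone. Origin: centre of its underside.
- sanding_block: Cork sanding block 110 x 65 x 35 mm, loose; leave alone. Origin: centre of its underside.
- offcut: Dark wood offcut 160 x 50 x 20 mm, loose; leave alone. Origin: centre of its underside.
- screwdriver: Screwdriver lying loose; leave alone. Origin: under its middle.
- wrench: Steel wrench lying loose; leave alone. Origin: under its middle.
- mug: White ceramic mug, 80 mm across, 90 mm tall, loose; leave alone. Origin: centre of its underside.

How it is judged:
On the way:
1. the tabbed end is lifted (tab up at least 18 mm) while the opposite corner is still down (up less than 10 mm) (z of caul_grip in the frame of form above 0.1 m and z of caul_far in the frame of form below 0.067 m), for 0.1 s.
At the end, for the whole second after the job is handed in: The caul is held still in the gripper (finger contact over 1 N, slower than 3 cm/s), touching neither tray nor blank, its middle 14 to 28 cm above the bench and within 5 cm of the tray's middle seen from above, tilted less than 20 degrees; the blank is within 10 mm of where it lay, flat in the form (contact force between caul and the fingers above 1 N and height (world z) of caul_mid between 0.14 and 0.28 m and angle between caul_mid's own z axis and vertical below 0.35 rad and horizontal distance between caul_mid and tray below 0.05 m and linear speed of caul below 0.03 m/s and contact force between caul and tray below 0.2 N and contact force between caul and blank below 0.2 N and distance of blank_mid from where it was at the start of the episode below 0.01 m and angle between blank_mid's own z axis and vertical below 0.08 rad); the arm keeps its last pose, push and grip.
It fails at once if the blank is pulled out of its place (moved over 15 mm) (distance of blank_mid from where it was at the start of the episode above 0.015 m).
It fails at once if a bystander is shifted by more than 25 mm or knocked over (distance of any of glue_bottle, jar, sanding_block, offcut, screwdriver, wrench, mug from where it was at the start of the episode above 0.025 m or angle between any of glue_bottle, jar, mug's own z axis and vertical above 0.5 rad).
It also fails if it takes over 48 s, if anything falls off the work surface, if the arm or the gripper's body presses on something with over 40 N, if the wrist force passes 120 N, or if a joint passes its speed limit or range.

### The arm

A 6-joint arm with a two-finger parallel gripper is mounted at the origin on the work surface. World frame = base frame: x ahead of the robot, y to its left, z up, the work surface at z = 0. Lengths are in m, angles in rad, forces in N, time in s.
With the tool pointing down it reaches from about 0.35 to 0.85 m from the base axis. Payload 8.1 kg.
Tool frame: the origin (TCP) lies midway between the tips of the shut fingers; the grasp point (between the pads) lies 19 mm behind it (env.grasp_offset is the distance from the TCP to the grasp point, in m); z points along the fingers, y is the direction in which the jaws open and shut (so a half turn about z gives the same grasp; the last joint's range is limited). The gripper opens to 93 mm and grips with 3 to 60 N. Pads are 15 mm wide; open, the fingers measure 128 mm over their backs; the gripper's body (75 mm by 188 mm) begins 65 mm behind the grasp point.
Start: joints at [-1.195, 0.13, 1.488, -0, 1.523, -0.085], TCP at [0.267, -0.537, 0.219] pointing down, gripper open.
Joint ranges: [-2.96, 2.96], [-0.89, 2.26], [0.02, 2.5], [-1.34, 4.48], [0, 2.73], [-2.66, 2.66]. Speed limits (rad/s): [2.39, 2.39, 2.79, 3.14, 3.14, 3.14].

### API

Orientations are given as a rotation vector (axis times angle).
In Python, from workcell import env gives the robot as it stands.
- The arm moves only by the tool step_arm, never from a script. Its argument "rows" is a list of rows, each a list of 3 entries, a list of its own where there are three numbers: the gripper command: -1 is shut, 1 is fully open, values between are in proportion, then the shift along the tool's x, y, z in cm, then the turn, a rotation vector about the tool's x, y, z in rad. In form: [[fingers, [x, y, z], [rx, ry, rz]], ...]. A call has 1 to 5 rows; each row is the pose to reach, as a shift and turn from the pose measured when the call began, along the tool's axes at that moment; what a row does not reach only later rows make up. A row lasts 1/8 s, in which the tool goes at most 62.5 mm and 10.7 degrees, less where a joint would pass 70% of its speed; a pose out of reach is approached as far as the arm can. A call with a gripper value outside its range is refused whole. The fingers move at their own pace and stop on an object; the grip force is fixed at half the most. Time passes only in rows, so rows that repeat a pose let the fingers close. It gives the time, the measured TCP pose, the force and the opening at its end, in the units of the state.
- env.get_obs(): the state, without advancing time (a new reading comes with each control period).
- env.grab_frame(name): name is "side" or "top"; returns a dict with "img" (400x640x3 uint8, red, green, blue), "intrinsics" (3x3 intrinsics, pixels), "dist" ([k1, k2, p1, p2, k3] as OpenCV has them; the pictures are not rectified), "T" (4x4, takes a point from camera to world coordinates). Camera axes: x right, y down, z forward; pixel columns grow to the right and rows downward; lengths in m; the calibration is good to about 2 mm. A picture is of the moment at which its call begins. There is no depth.
- env.sign_off(): hands the job in, once; it reports no verdict.
The state is a dict: "clock": time; "joint_positions": joint angles; "qvel": joint speeds; "tau": joint torques, N m; "eef_pos": TCP position; "eef_rot": TCP orientation; "force": force on the tool from outside, world axes, zero at the start; "torque": the same for the moment, N m; "width": finger opening in m.
Only numpy, scipy, OpenCV 4.12 (cv2) and the standard library are available. Lean on these libraries where they do the work, as an engineer would, in place of code of your own. Each camera call takes 0.05 s, during which the arm holds its last target.

## Working session

There is one attempt and no reset: what is moved stays moved. The work goes in short steps, Python scripts to look and compute and a tool call to move; the robot and the scene stay as the last step left them, time stands still between calls to the robot, and variables do not carry over. Pictures are saved under pics/ and viewed, and the job is handed in when it is done.

Besides the shell and the picture viewer there is one more tool, called after "Request:" in YAML: its name, and indented under it one key for each argument. step_arm: Moves the arm, as the interface text tells. Its arguments: {"type":"object","properties":{"rows":{"type":"array","items":{"type":"array"}}},"required":["rows"]}

```bash
ls; mkdir -p pics; cat > h.py <<'E'
import numpy as np, cv2
from scipy.spatial.transform import Rotation as R
from workcell import env
def grab(n,save=None):
    f=env.grab_frame(n)
    if save: cv2.imwrite('pics/'+save,cv2.cvtColor(f['img'],cv2.COLOR_RGB2BGR))
    return f
def ray(f,uv):
    p=cv2.undistortPoints(np.array(uv,float).reshape(-1,1,2),f['intrinsics'],np.array(f['dist']))[:,0]
    d=np.c_[p,np.ones(len(p))]@f['T'][:3,:3].T
    return f['T'][:3,3],d
def onz(f,uv,z):
    o,d=ray(f,uv); return o+d*((z-o[2])/d[:,2])[:,None]
def proj(f,P):
    Ti=np.linalg.inv(f['T']); 
    return cv2.projectPoints(np.array(P,float).reshape(-1,3),cv2.Rodrigues(Ti[:3,:3])[0],Ti[:3,3],f['intrinsics'],np.array(f['dist']))[0][:,0]
def tri(f1,a,f2,b):
    o1,d1=ray(f1,[a]);o2,d2=ray(f2,[b]);d1=d1[0];d2=d2[0]
    s=np.linalg.lstsq(np.c_[d1,-d2],o2-o1,rcond=None)[0]
    p,q=o1+s[0]*d1,o2+s[1]*d2
    return (p+q)/2,np.linalg.norm(p-q)
E
python3 - <<'E'
from h import *
for n in('side','top'):
    f=grab(n,n+'0.png');print(n,f['T'].round(3).tolist(),f['intrinsics'].round(1).tolist(),f['dist'])
o=env.get_obs();print({k:np.round(v,3).tolist() for k,v in o.items()},env.grasp_offset)
E
```

```text
pics
side [[-0.942, -0.255, 0.218, 0.198], [-0.335, 0.684, -0.648, 0.928], [0.016, -0.684, -0.729, 1.153], [0.0, 0.0, 0.0, 1.0]] [[388.1, 0.0, 317.3], [0.0, 388.1, 197.3], [0.0, 0.0, 1.0]] [0.02934541 0.         0.         0.         0.        ]
top [[-0.028, -0.992, 0.123, 0.348], [-1.0, 0.028, -0.001, 0.004], [-0.003, -0.123, -0.992, 1.441], [0.0, 0.0, 0.0, 1.0]] [[436.6, 0.0, 314.2], [0.0, 436.6, 209.5], [0.0, 0.0, 1.0]] [0.01317366 0.         0.         0.         0.        ]
{'clock': 0.1, 'joint_positions': [-1.195, 0.131, 1.489, -0.0, 1.523, -0.085], 'qvel': [-0.0, -0.0, -0.002, 0.001, 0.001, -0.0], 'tau': [0.002, -56.135, -49.309, 0.077, 0.029, -0.0], 'eef_pos': [0.267, -0.537, 0.218], 'eef_rot': [-3.057, -0.717, 0.0], 'force': [-0.395, -0.2, -0.205], 'torque': [0.038, -0.004, -0.049], 'width': 0.093} 0.0188
```

View pics/side0.png

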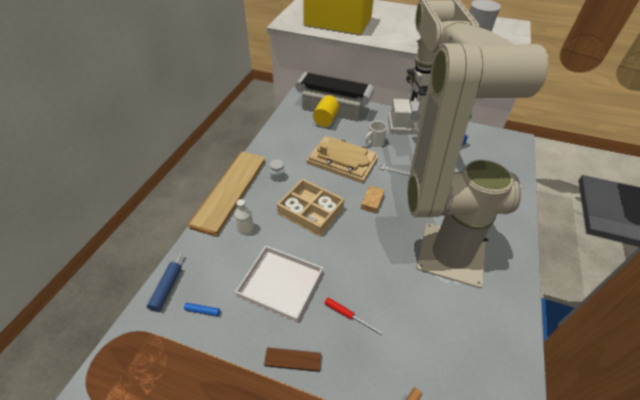

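View pics/top0.png

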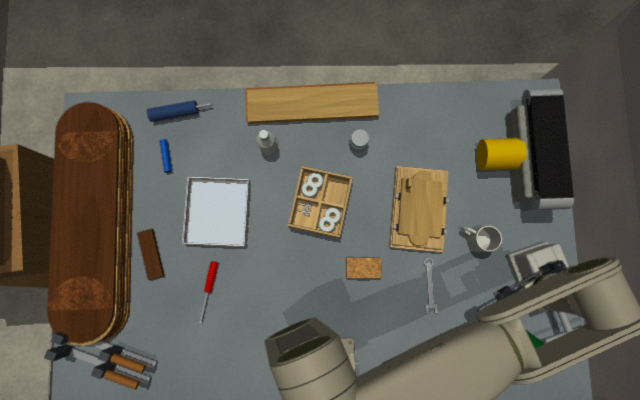

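The side view has the form at about (343,158) and the tray at (280,283). The top view has the form at (420,208), the tray at (217,212), and the crate between them at (321,203). I'll zoom in on the form.

```bash
python3 - <<'E'
import cv2,numpy as np
a=cv2.imread('pics/top0.png')[155:265,370:470];b=cv2.imread('pics/side0.png')[120:195,295:395]
cv2.imwrite('pics/zt.png',cv2.resize(a,None,fx=5.4,fy=5.4,interpolation=cv2.INTER_CUBIC))
cv2.imwrite('pics/zs.png',cv2.resize(b,None,fx=8,fy=8,interpolation=cv2.INTER_CUBIC))
E
```

```text
(no output)
```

View pics/zt.png

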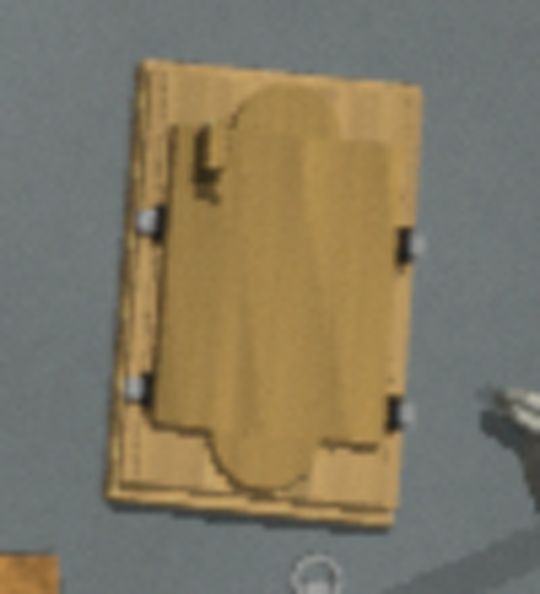

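View pics/zs.png

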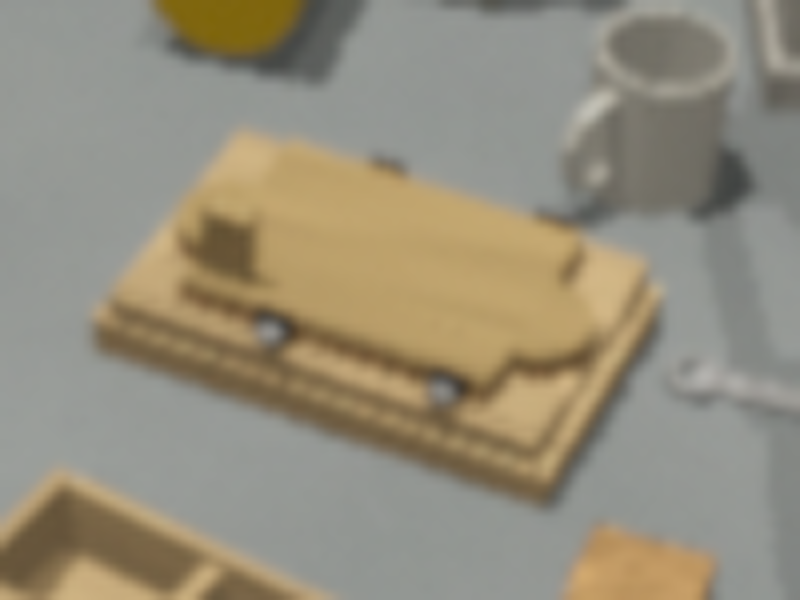

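```bash
cat > m.py <<'E'
from h import *
ft=grab('top');fs=grab('side')
def zt(p): return np.array(p)/5.4+np.array([370,155])-0.4
def zs(p): return np.array(p)/8+np.array([295,120])-0.45
E
python3 - <<'E'
from m import *
c=onz(ft,[zt(p) for p in [(146,62),(421,87),(396,510),(117,488)]],0.046)
print(c.round(3).tolist(),[np.linalg.norm(c[i]-c[(i+1)%4]).round(3) for i in range(4)],c.mean(0))
c2=onz(fs,[zs(p) for p in [(97,315),(240,135),(655,285),(548,480)]],0.046)
print(c2.round(3).tolist(),[np.linalg.norm(c2[i]-c2[(i+1)%4]).round(3) for i in range(4)],c2.mean(0))
# pads
p=onz(ft,[zt(p) for p in [(152,222),(138,388),(412,245),(402,412)]],0.055)
print('pads',p.round(3).tolist())
# tray
for f,n in((ft,'top'),(fs,'side')):
    hsv=cv2.cvtColor(f['img'],cv2.COLOR_RGB2HSV);m=((hsv[...,1]<40)&(hsv[...,2]>185)).astype(np.uint8)
    k,l,s,ce=cv2.connectedComponentsWithStats(m);i=1+s[1:,4].argmax();print(n,s[i],ce[i])
    r=cv2.minAreaRect(np.argwhere(l==i)[:,::-1].astype(np.float32));q=onz(f,cv2.boxPoints(r),0.03);print(q.round(3).tolist(),q.mean(0), onz(f,[ce[i]],0.005))
E
```

```text
[[0.655, -0.27, 0.046], [0.635, -0.434, 0.046], [0.382, -0.403, 0.046], [0.4, -0.24, 0.046]] [np.float64(0.165), np.float64(0.255), np.float64(0.164), np.float64(0.257)] [ 0.51802221 -0.33659644  0.046     ]
[[0.648, -0.253, 0.046], [0.626, -0.427, 0.046], [0.372, -0.383, 0.046], [0.387, -0.215, 0.046]] [np.float64(0.176), np.float64(0.258), np.float64(0.169), np.float64(0.264)] [ 0.50790953 -0.31938399  0.046     ]
pads [[0.556, -0.267, 0.055], [0.458, -0.253, 0.055], [0.538, -0.42, 0.055], [0.439, -0.407, 0.055]]
top [ 188  182   59   64 3348] [217.14307049 213.04241338]
[[0.426, 0.414, 0.03], [0.629, 0.405, 0.03], [0.614, 0.223, 0.03], [0.412, 0.234, 0.03]] [0.52040497 0.31894583 0.03      ] [[0.52287675 0.3238537  0.005     ]]
side [ 269    0  151   52 3070] [363.23517915  25.93973941]
[[1.349, -1.404, 0.03], [1.636, -2.183, 0.03], [0.441, -2.129, 0.03], [0.373, -1.42, 0.03]] [ 0.94985572 -1.78400912  0.03      ] [[ 0.78633816 -1.72409759  0.005     ]]
```

```bash
python3 - <<'E'
from m import *
for a,b,n in [((150,222),(272,328),'pad+L'),((137,389),(443,388),'pad-L'),((201,172),(230,275),'tabface bottom mid?'),((203,128),(230,212),'tab face top mid')]:
    p,g=tri(ft,zt(a),fs,zs(b));print(n,p.round(4),round(g,4))
C=np.array([0.518,-0.339,0]);y=-0.13;Rz=R.from_euler('z',y).as_matrix()
mid=C+[0,0,0.036+8+0.004-8+0.008]
# caul mid z: floor .036+ blank .008 + half caul .004
mid=C+[0,0,0.048];g=mid+Rz@np.array([.07,.05,.034]);print('grip pred',g)
corn=[g+Rz@np.array([sx*.015,sy*.006,z]) for z in(.019,-.026) for sx in(-1,1) for sy in(-1,1)]
for f,n,s in((ft,'zt',5.4),(fs,'zs',8)):
    im=cv2.imread(f'pics/{n}.png');off=np.array([370,155] if n=='zt' else [295,120])
    uv=(proj(f,corn)-off+0.45)*s
    for i,q in enumerate(uv): cv2.circle(im,tuple(int(v) for v in q),4,(0,0,255) if i<4 else (255,0,0),1)
    bx=[C+Rz@np.array([sx*.135,sy*.085,z]) for z in(0,.046) for sx,sy in((-1,-1),(-1,1),(1,1),(1,-1))]
    uv=((proj(f,bx)-off+0.45)*s).astype(int)
    cv2.polylines(im,[uv[:4],uv[4:]],True,(0,255,0),1)
    cv2.imwrite(f'pics/{n}1.png',im)
E
```

```text
pad+L [ 0.5546 -0.2657  0.0553] 0.0032
pad-L [ 0.4559 -0.253   0.0548] 0.0026
tabface bottom mid? [ 0.5862 -0.2967  0.0572] 0.0022
tab face top mid [ 0.5945 -0.29    0.106 ] 0.0156
grip pred [ 0.59389104 -0.2984963   0.082     ]
```

View pics/zt1.png

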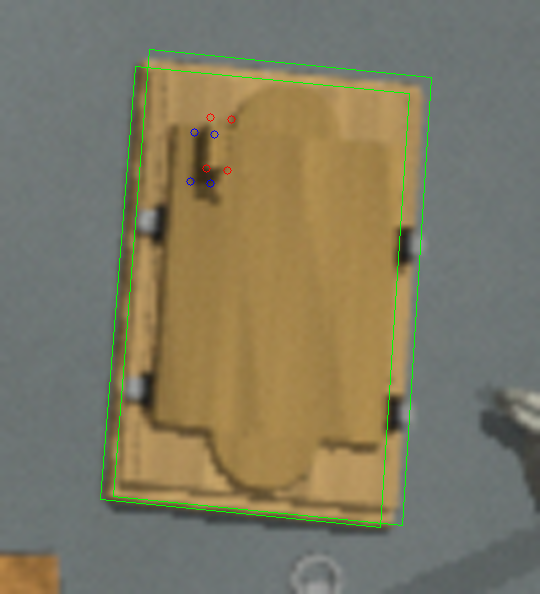

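View pics/zs1.png

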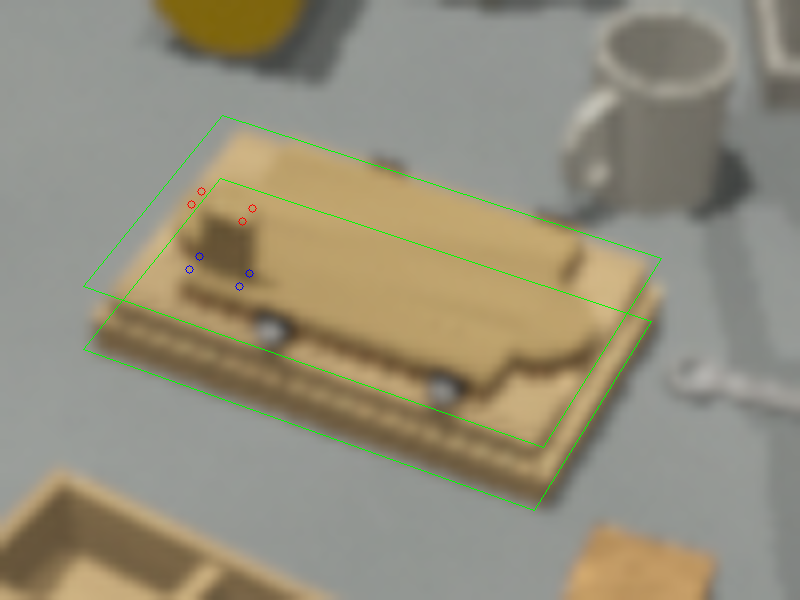

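```bash
cat > ov.py <<'E'
from m import *
import sys
cx,cy,y=map(float,sys.argv[1:4])
C=np.array([cx,cy,0]);Rz=R.from_euler('z',y).as_matrix()
g=C+[0,0,.048]+Rz@np.array([.07,.05,.034]);print('grip',g)
out=[]
for f,off,w in((ft,(396,168),(30,40)),(fs,(312,138),(30,40))):
    x0,y0=off;s=13
    im=cv2.cvtColor(f['img'][y0:y0+w[1],x0:x0+w[0]],cv2.COLOR_RGB2BGR);im=cv2.convertScaleAbs(cv2.resize(im,None,fx=s,fy=s,interpolation=cv2.INTER_CUBIC),alpha=1.3)
    P=[g+Rz@np.array([sx*.015,sy*.006,z]) for z in(.019,-.026) for sx,sy in((-1,-1),(-1,1),(1,1),(1,-1))]
    uv=((proj(f,P)-off+.5)*s).astype(int)
    cv2.polylines(im,[uv[:4]],True,(0,0,255),1);cv2.polylines(im,[uv[4:]],True,(255,0,0),1)
    bx=[C+Rz@np.array([sx*.135,sy*.085,z]) for z in(0,.046) for sx,sy in((-1,-1),(-1,1),(1,1),(1,-1))]
    uv=((proj(f,bx)-off+.5)*s).astype(int);cv2.polylines(im,[uv[:4],uv[4:]],True,(0,255,0),1)
    out.append(im)
cv2.imwrite('pics/'+sys.argv[4],np.hstack(out))
E
python3 ov.py 0.512 -0.341 -0.13 ov1.png
```

```text
grip [ 0.58789104 -0.3004963   0.082     ]
```

View pics/ov1.png

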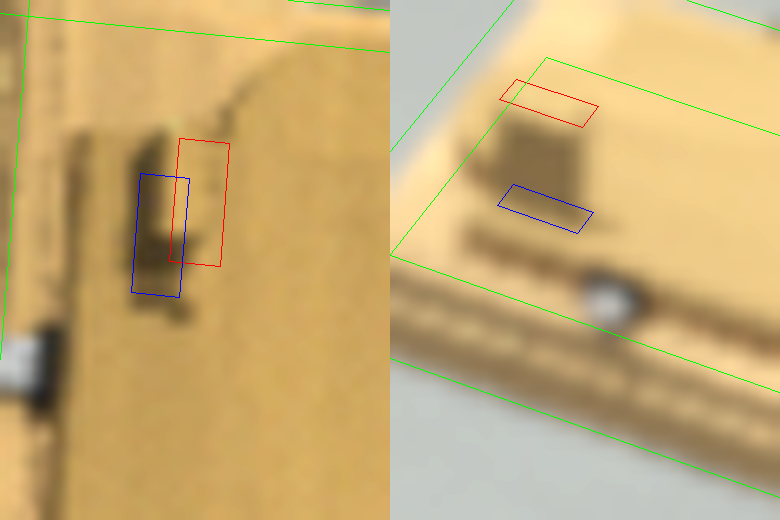

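```bash
cat > go.py <<'E'
from h import *
# target: grasp yaw psi (tool x along caul x), pitch = tabbed end up by p (rad)
def Rt(yaw,p=0):  # caul frame (x fwd,y left,z up) pitched: tab end up = rotation about -y
    Rc=R.from_euler('z',yaw)*R.from_euler('y',-p)
    return Rc*R.from_euler('x',np.pi)   # tool x=caul x, y=-caul y, z=-caul z
def go(P,Rtg,flip=False):
    o=env.get_obs();R0=R.from_rotvec(o['eef_rot']);
    P=np.array(P);s=R0.inv().apply(P-o['eef_pos'])*100;t=(R0.inv()*Rtg)
    t2=t*R.from_euler('z',np.pi)
    if t2.magnitude()<t.magnitude(): t=t2
    return s.round(2).tolist(),t.as_rotvec().round(3).tolist()
def st():
    o=env.get_obs();print({k:np.round(o[k],3).tolist() for k in('clock','eef_pos','eef_rot','force','width','joint_positions')})
E
python3 -c "
from go import *
print(R.from_rotvec(env.get_obs()['eef_rot']).as_matrix().round(3))
print(go([.589,-.302,.215],Rt(-.13)))"
```

```text
[[ 0.896  0.445 -0.   ]
 [ 0.445 -0.896  0.   ]
 [ 0.    -0.    -1.   ]]
([39.33, -6.75, 0.35], [-0.0, 0.0, 0.591])
```

Request:
step_arm:
  rows:
    - [1, [6, -1, 0], [0, 0, 0.1]]
    - [1, [12, -2, 0], [0, 0, 0.2]]
    - [1, [18, -3.1, 0], [0, 0, 0.3]]
    - [1, [24, -4.1, 0], [0, 0, 0.4]]
    - [1, [30, -5.1, 0.2], [0, 0, 0.5]]

```text
clock: 1.02
eef_pos: [0.5144, -0.357, 0.2169]
eef_rot: [3.141, -0.067, 0.001]
force: [-0.6, -1.3, -0.3]
width: 0.093
```

```bash
python3 -c "
from go import *
st();print(go([.589,-.302,.17],Rt(-.13)))"
```

```text
{'clock': 1.025, 'eef_pos': [0.514, -0.357, 0.217], 'eef_rot': [3.141, -0.067, 0.001], 'force': [-0.555, -1.322, -0.273], 'width': 0.093, 'joint_positions': [-0.689, 0.201, 1.413, 0.0, 1.527, 0.925]}
([7.22, -5.82, 4.69], [0.0, -0.001, 0.087])
```

Request:
step_arm:
  rows:
    - [1, [3.6, -2.9, 1.5], [0, 0, 0.05]]
    - [1, [7.2, -5.8, 3], [0, 0, 0.087]]
    - [1, [7.2, -5.8, 4.7], [0, 0, 0.087]]
    - [1, [7.2, -5.8, 4.7], [0, 0, 0.087]]

```text
clock: 1.52
eef_pos: [0.5873, -0.3017, 0.1675]
eef_rot: [-3.134, 0.202, 0.005]
force: [-0.3, 0.3, -0.1]
width: 0.0926
```

```bash
python3 - <<'E'
from go import *
st();print(go([.589,-.302,.066],Rt(-.13)))
a=grab('top','t1.png')['img'][130:270,350:490];b=grab('side','s1.png')['img'][90:220,280:420]
h=[cv2.resize(x,(400,400),interpolation=cv2.INTER_CUBIC) for x in(a,b)]
cv2.imwrite('pics/v1.png',cv2.cvtColor(np.hstack(h),cv2.COLOR_RGB2BGR))
E
```

```text
{'clock': 1.525, 'eef_pos': [0.587, -0.302, 0.168], 'eef_rot': [-3.134, 0.202, 0.005], 'force': [-0.334, 0.328, -0.108], 'width': 0.093, 'joint_positions': [-0.552, 0.322, 1.362, -0.001, 1.462, 1.148]}
([0.2, 0.01, 10.15], [-0.001, 0.003, 0.001])
```

View pics/v1.png

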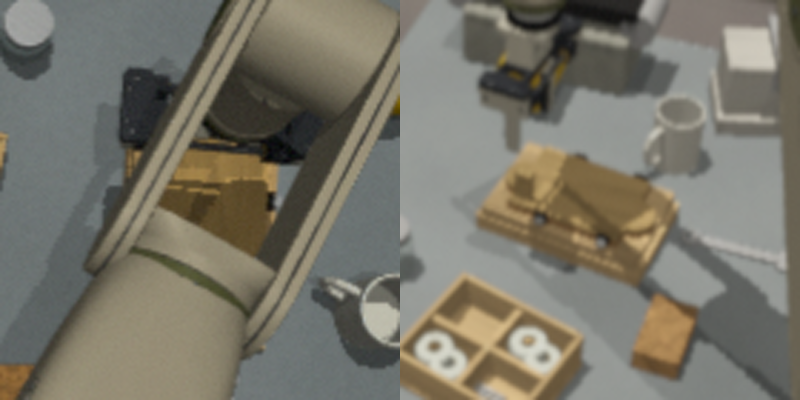

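The side view shows the open near finger at zoom (513,125), above the tab at about (523,183). I'll go down part way and check the straddle.

Request:
step_arm:
  rows:
    - [1, [0.2, 0, 2.5], [0, 0, 0]]
    - [1, [0.2, 0, 5], [0, 0, 0]]
    - [1, [0.2, 0, 6.2], [0, 0, 0]]
    - [1, [0.2, 0, 6.2], [0, 0, 0]]

```text
clock: 2.12
eef_pos: [0.5891, -0.304, 0.1079]
eef_rot: [3.135, -0.207, -0.001]
force: [-0.0, 0.6, -0.5]
width: 0.093
```

```bash
python3 - <<'E'
from go import *
st();print(go([.589,-.302,.066],Rt(-.13)))
f=grab('side','s2.png');im=cv2.cvtColor(f['img'],cv2.COLOR_RGB2BGR)
s=8;off=(300,100);im=cv2.resize(im[100:175,300:380],None,fx=s,fy=s,interpolation=cv2.INTER_CUBIC)
o=env.get_obs();Rr=R.from_rotvec(o['eef_rot']).as_matrix();P=[o['eef_pos']+Rr@np.array([0,y,0]) for y in(-.0465,0,.0465)]
for q in (proj(f,P)-off+.5)*s: cv2.circle(im,tuple(int(v) for v in q),3,(0,0,255),-1)
cv2.imwrite('pics/v2.png',im)
E
```

```text
{'clock': 2.125, 'eef_pos': [0.589, -0.304, 0.108], 'eef_rot': [3.135, -0.207, -0.001], 'force': [-0.014, 0.586, -0.5], 'width': 0.093, 'joint_positions': [-0.553, 0.369, 1.414, -0.0, 1.359, 1.149]}
([-0.03, -0.19, 4.19], [0.0, 0.001, -0.002])
```

View pics/v2.png

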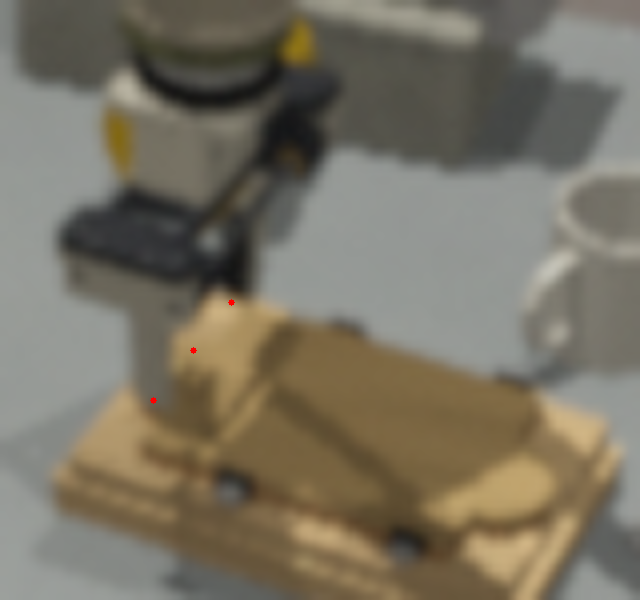

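The tab sits at about (195,390), in line with the TCP point at (193,350) and between the fingers, so I'll go on down.

Request:
step_arm:
  rows:
    - [1, [0, -0.2, 1.5], [0, 0, 0]]
    - [1, [0, -0.2, 3], [0, 0, 0]]
    - [1, [0, -0.2, 4.2], [0, 0, 0]]
    - [1, [0, -0.2, 4.2], [0, 0, 0]]

```text
clock: 2.68
eef_pos: [0.5889, -0.3014, 0.0648]
eef_rot: [-3.134, 0.206, 0.004]
force: [0.1, 0.1, 0.5]
width: 0.0928
```

```bash
python3 - <<'E'
from go import *
st();print(go([.589,-.302,.066],Rt(-.13)))
f=grab('side','s3.png');im=cv2.cvtColor(f['img'],cv2.COLOR_RGB2BGR)
s=8;im=cv2.resize(im[100:175,300:380],None,fx=s,fy=s,interpolation=cv2.INTER_CUBIC)
cv2.imwrite('pics/v3.png',im)
E
```

```text
{'clock': 2.675, 'eef_pos': [0.589, -0.301, 0.065], 'eef_rot': [-3.134, 0.206, 0.004], 'force': [0.122, 0.098, 0.464], 'width': 0.093, 'joint_positions': [-0.55, 0.409, 1.447, -0.0, 1.288, 1.152]}
([0.02, 0.06, -0.12], [-0.001, 0.002, -0.001])
```

View pics/v3.png

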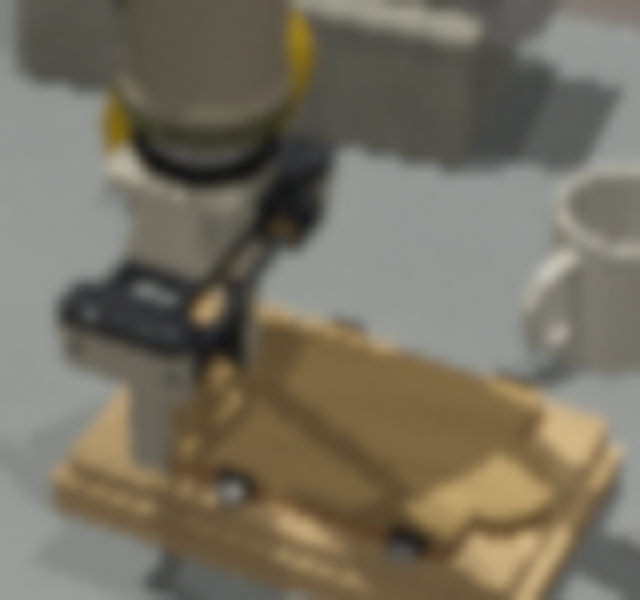

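Fingers straddle the tab with no contact (force below 1 N). Closing.

Request:
step_arm:
  rows:
    - [-1, [0, 0, 0], [0, 0, 0]]
    - [-1, [0, 0, 0], [0, 0, 0]]
    - [-1, [0, 0, 0], [0, 0, 0]]
    - [-1, [0, 0, 0], [0, 0, 0]]
    - [-1, [0, 0, 0], [0, 0, 0]]

```text
clock: 3.35
eef_pos: [0.5896, -0.3018, 0.066]
eef_rot: [3.135, -0.206, -0.001]
force: [-0.1, -1.9, -0.2]
width: 0.0475
```

```bash
python3 -c "
from go import *
st()"
```

```text
{'clock': 3.35, 'eef_pos': [0.59, -0.302, 0.066], 'eef_rot': [3.135, -0.206, -0.001], 'force': [-0.143, -1.942, -0.175], 'width': 0.048, 'joint_positions': [-0.55, 0.408, 1.446, -0.0, 1.289, 1.152]}
```

Request:
step_arm:
  rows:
    - [-1, [0, 0, 0], [0, 0, 0]]
    - [-1, [0, 0, 0], [0, 0, 0]]
    - [-1, [0, 0, 0], [0, 0, 0]]
    - [-1, [0, 0, 0], [0, 0, 0]]
    - [-1, [0, 0, 0], [0, 0, 0]]

```text
clock: 3.98
eef_pos: [0.591, -0.2995, 0.0664]
eef_rot: [-3.132, 0.205, -0.002]
force: [5.4, 8.8, 1.7]
width: 0.0118
```

```bash
python3 -c "
from go import *
st()"
```

```text
{'clock': 3.975, 'eef_pos': [0.591, -0.299, 0.066], 'eef_rot': [-3.132, 0.205, -0.002], 'force': [5.407, 8.842, 1.674], 'width': 0.012, 'joint_positions': [-0.548, 0.407, 1.445, 0.003, 1.289, 1.152]}
```

Gripped: width 11.8 mm, matching the 12 mm tab. Next is the peel, rotating about the far end in step with the lift.

Request:
step_arm:
  rows:
    - [-1, [0, 0, -0.4], [0, 0.02, 0]]
    - [-1, [-0.1, 0, -0.8], [0, 0.04, 0]]
    - [-1, [-0.1, 0, -1.2], [0, 0.06, 0]]
    - [-1, [-0.2, 0, -1.5], [0, 0.08, 0]]
    - [-1, [-0.2, 0, -1.9], [0, 0.1, 0]]

```text
clock: 4.6
eef_pos: [0.5883, -0.2995, 0.0854]
eef_rot: [3.127, -0.205, 0.159]
force: [-2.6, 0.9, -4.0]
width: 0.0121
```

```bash
python3 -c "
from go import *
st();e=R.from_rotvec(env.get_obs()['eef_rot']).as_matrix();print(e.round(3))"
```

```text
{'clock': 4.6, 'eef_pos': [0.588, -0.3, 0.085], 'eef_rot': [3.127, -0.205, 0.159], 'force': [-2.649, 0.925, -3.951], 'width': 0.012, 'joint_positions': [-0.575, 0.294, 1.553, 0.049, 1.204, 1.111]}
[[ 0.986 -0.131  0.101]
 [-0.13  -0.991 -0.01 ]
 [ 0.101 -0.003 -0.995]]
```

Request:
step_arm:
  rows:
    - [-1, [0, 0, -0.4], [0, 0.02, 0]]
    - [-1, [-0.1, 0, -0.8], [0, 0.04, 0]]
    - [-1, [-0.1, 0, -1.2], [0, 0.06, 0]]
    - [-1, [-0.2, 0, -1.5], [0, 0.08, 0]]
    - [-1, [-0.2, 0, -1.9], [0, 0.1, 0]]

```text
clock: 5.22
eef_pos: [0.584, -0.2991, 0.104]
eef_rot: [3.109, -0.204, 0.315]
force: [-3.6, 1.0, -4.7]
width: 0.012
```

```bash
python3 - <<'E'
from go import *
st()
a=grab('top')['img'][130:270,350:490];b=grab('side')['img'][90:190,290:390]
h=[cv2.resize(x,(400,400),interpolation=cv2.INTER_CUBIC) for x in(a,b)]
cv2.imwrite('pics/v4.png',cv2.cvtColor(np.hstack(h),cv2.COLOR_RGB2BGR))
E
```

```text
{'clock': 5.225, 'eef_pos': [0.584, -0.299, 0.104], 'eef_rot': [3.109, -0.204, 0.315], 'force': [-3.59, 0.985, -4.673], 'width': 0.012, 'joint_positions': [-0.606, 0.182, 1.66, 0.105, 1.124, 1.059]}
```

View pics/v4.png

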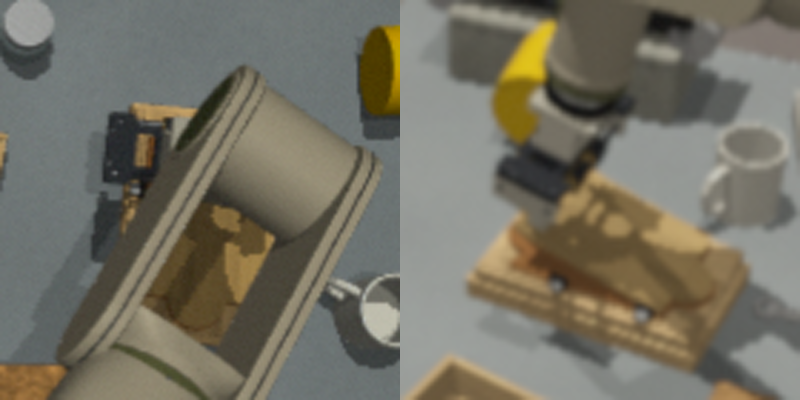

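The tabbed end is up, the dark red blank shows under it at side zoom (525,250), and the far end is still down at about (690,300). I'll carry on peeling a little further.

Request:
step_arm:
  rows:
    - [-1, [0, 0, -0.4], [0, 0.02, 0]]
    - [-1, [-0.1, 0, -0.8], [0, 0.04, 0]]
    - [-1, [-0.1, 0, -1.2], [0, 0.06, 0]]
    - [-1, [-0.2, 0, -1.5], [0, 0.08, 0]]
    - [-1, [-0.2, 0, -1.5], [0, 0.08, 0]]

```text
clock: 5.95
eef_pos: [0.5793, -0.2988, 0.1196]
eef_rot: [3.087, -0.204, 0.441]
force: [-1.2, 2.8, -4.4]
width: 0.0116
```

```bash
python3 - <<'E'
from go import *
st()
p=env.get_obs()['eef_pos'];print(go(p+[0,0,.03],Rt(-.13,.28)),go(p+[0,0,.13],Rt(-.13,.28)))
E
```

```text
{'clock': 5.95, 'eef_pos': [0.579, -0.299, 0.12], 'eef_rot': [3.087, -0.204, 0.441], 'force': [-1.156, 2.753, -4.385], 'width': 0.012, 'joint_positions': [-0.635, 0.09, 1.744, 0.157, 1.063, 1.008]}
([0.84, -0.01, -2.88], [-0.002, -0.004, -0.002]) ([3.64, -0.03, -12.48], [-0.002, -0.004, -0.002])
```

Now straight up, keeping the tilt, slowly.

Request:
step_arm:
  rows:
    - [-1, [0.2, 0, -0.6], [0, 0, 0]]
    - [-1, [0.4, 0, -1.2], [0, 0, 0]]
    - [-1, [0.5, 0, -1.8], [0, 0, 0]]
    - [-1, [0.7, 0, -2.4], [0, 0, 0]]
    - [-1, [0.84, 0, -2.9], [0, 0, 0]]

```text
clock: 6.58
eef_pos: [0.5796, -0.2991, 0.1507]
eef_rot: [3.086, -0.204, 0.443]
force: [-0.2, -0.9, -1.2]
width: 0.0121
```

```bash
python3 - <<'E'
from go import *
st()
b=grab('side')['img'][70:190,280:400]
cv2.imwrite('pics/v5.png',cv2.cvtColor(cv2.resize(b,(590,590),interpolation=cv2.INTER_CUBIC),cv2.COLOR_RGB2BGR))
p=env.get_obs()['eef_pos'];print(go(p+[0,0,.08],Rt(-.13,.28)))
E
```

```text
{'clock': 6.575, 'eef_pos': [0.58, -0.299, 0.151], 'eef_rot': [3.086, -0.204, 0.443], 'force': [-0.198, -0.865, -1.199], 'width': 0.012, 'joint_positions': [-0.635, 0.061, 1.716, 0.153, 1.119, 1.018]}
([2.25, -0.01, -7.68], [-0.001, -0.005, -0.002])
```

View pics/v5.png

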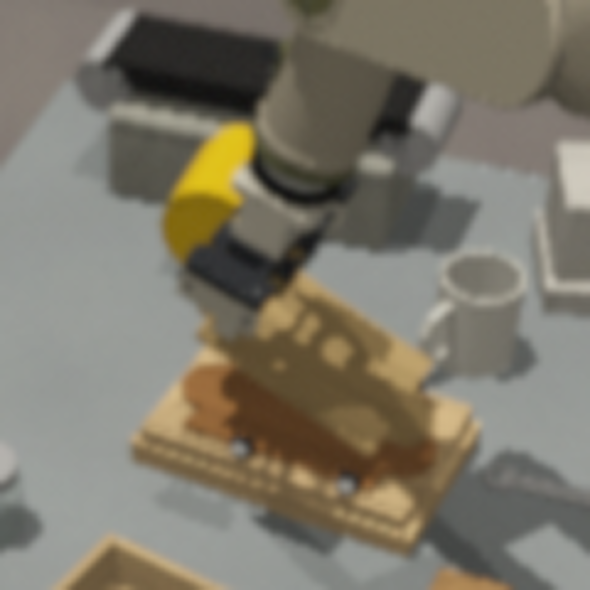

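The caul is free: the force is down to 1.2 N, about its own weight. The red-brown blank is still in the form. I'll rise, then level.

Request:
step_arm:
  rows:
    - [-1, [0.6, 0, -2], [0, 0, 0]]
    - [-1, [1.2, 0, -4], [0, -0.05, 0]]
    - [-1, [1.8, 0, -6], [0, -0.1, 0]]
    - [-1, [2.4, 0, -8], [0, -0.15, 0]]
    - [-1, [2.8, 0, -9.5], [0, -0.2, 0]]

```text
clock: 7.25
eef_pos: [0.5802, -0.2996, 0.2518]
eef_rot: [3.127, -0.206, 0.133]
force: [0.8, -0.2, -1.9]
width: 0.0123
```

```bash
python3 - <<'E'
from go import *
st()
b=grab('side')['img'][40:190,270:420]
cv2.imwrite('pics/v6.png',cv2.cvtColor(cv2.resize(b,(590,590),interpolation=cv2.INTER_CUBIC),cv2.COLOR_RGB2BGR))
g=np.array([.520,.320,0])+R.from_euler('z',-.13).apply([.07,.05,0]);g[2]=.25
print(g,go(g,Rt(-.13)))
E
```

```text
{'clock': 7.25, 'eef_pos': [0.58, -0.3, 0.252], 'eef_rot': [3.127, -0.206, 0.133], 'force': [0.756, -0.219, -1.869], 'width': 0.012, 'joint_positions': [-0.577, 0.182, 1.374, 0.037, 1.509, 1.125]}
[0.59589104 0.3605037  0.25      ] ([-7.2, -65.66, -0.23], [0.0, -0.086, -0.001])
```

View pics/v6.png

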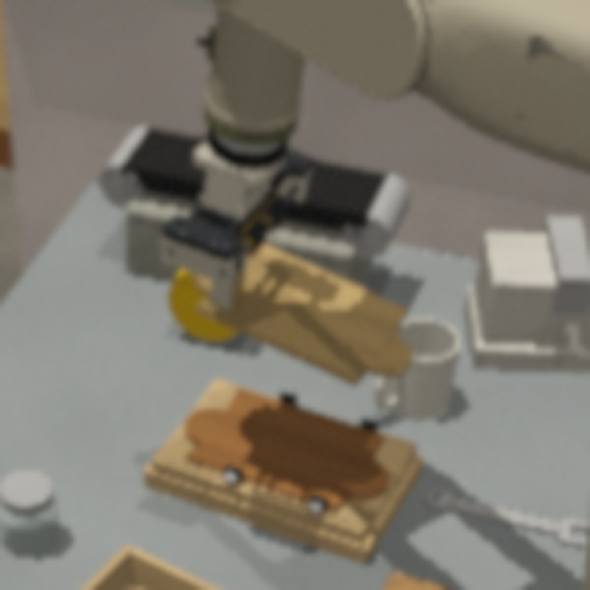

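The caul hangs clear and the blank is undisturbed. Now the traverse towards the tray, above the crate (60 mm) and the bottle (150 mm).

Request:
step_arm:
  rows:
    - [-1, [-0.3, -3, -0.5], [0, -0.03, 0]]
    - [-1, [-0.8, -7, -0.5], [0, -0.06, 0]]
    - [-1, [-1.2, -11, -0.5], [0, -0.086, 0]]
    - [-1, [-1.6, -15, -0.5], [0, -0.086, 0]]
    - [-1, [-2.1, -19, -0.5], [0, -0.086, 0]]

```text
clock: 7.92
eef_pos: [0.5849, -0.1074, 0.2565]
eef_rot: [-3.135, 0.206, -0.0]
force: [0.7, 0.1, -1.1]
width: 0.0116
```

```bash
python3 -c "
from go import *
st();print(go([.596,.36,.25],Rt(-.13)))"
```

```text
{'clock': 7.925, 'eef_pos': [0.585, -0.107, 0.257], 'eef_rot': [-3.135, 0.206, -0.0], 'force': [0.689, 0.128, -1.099], 'width': 0.012, 'joint_positions': [-0.268, 0.103, 1.449, 0.0, 1.589, 1.434]}
([-5.02, -46.48, 0.66], [-0.0, -0.0, -0.001])
```

Request:
step_arm:
  rows:
    - [-1, [-0.5, -4, 0], [0, 0, 0]]
    - [-1, [-0.9, -8, 0], [0, 0, 0]]
    - [-1, [-1.3, -12, 0], [0, 0, 0]]
    - [-1, [-1.8, -16.5, 0], [0, 0, 0]]
    - [-1, [-2.3, -21, 0], [0, 0, 0]]

```text
clock: 8.55
eef_pos: [0.5895, 0.1052, 0.256]
eef_rot: [-3.134, 0.206, -0.001]
force: [0.4, 0.1, -2.2]
width: 0.0122
```

```bash
python3 -c "
from go import *
st();print(go([.596,.36,.25],Rt(-.13)))"
```

```text
{'clock': 8.55, 'eef_pos': [0.589, 0.105, 0.256], 'eef_rot': [-3.134, 0.206, -0.001], 'force': [0.376, 0.131, -2.155], 'width': 0.012, 'joint_positions': [0.091, 0.114, 1.439, 0.001, 1.589, 1.793]}
([-2.69, -25.34, 0.62], [-0.001, -0.001, -0.001])
```

Request:
step_arm:
  rows:
    - [-1, [-0.5, -4.5, 0], [0, 0, 0]]
    - [-1, [-1, -9, 0], [0, 0, 0]]
    - [-1, [-1.5, -13.5, 0], [0, 0, 0]]
    - [-1, [-2, -18, 0.3], [0, 0, 0]]
    - [-1, [-2.4, -22, 0.6], [0, 0, 0]]

```text
clock: 9.18
eef_pos: [0.5943, 0.3282, 0.2495]
eef_rot: [-3.134, 0.205, -0.001]
force: [1.4, -0.2, -1.1]
width: 0.012
```

Request:
step_arm:
  rows:
    - [-1, [-0.2, -1.8, 0.7], [0, 0, 0]]
    - [-1, [-0.3, -3, 1.4], [0, 0, 0]]
    - [-1, [-0.3, -3.2, 2.2], [0, 0, 0]]
    - [-1, [-0.3, -3.2, 2.5], [0, 0, 0]]

```text
clock: 9.68
eef_pos: [0.5956, 0.3591, 0.2234]
eef_rot: [-3.134, 0.207, 0.0]
force: [0.1, 0.3, -1.4]
width: 0.0122
```

```bash
python3 - <<'E'
from go import *
st();print(go([.596,.36,.225],Rt(-.13)))
a=grab('top','t7.png')['img'][120:320,140:340];b=grab('side','s7.png')['img'][130:330,180:380]
h=[cv2.resize(x,(400,400),interpolation=cv2.INTER_CUBIC) for x in(a,b)]
cv2.imwrite('pics/v7.png',cv2.cvtColor(np.hstack(h),cv2.COLOR_RGB2BGR))
E
```

```text
{'clock': 9.675, 'eef_pos': [0.596, 0.359, 0.223], 'eef_rot': [-3.134, 0.207, 0.0], 'force': [0.087, 0.278, -1.376], 'width': 0.012, 'joint_positions': [0.469, 0.389, 1.177, 0.0, 1.576, 2.171]}
([0.03, -0.1, -0.16], [-0.0, 0.0, -0.002])
```

View pics/v7.png

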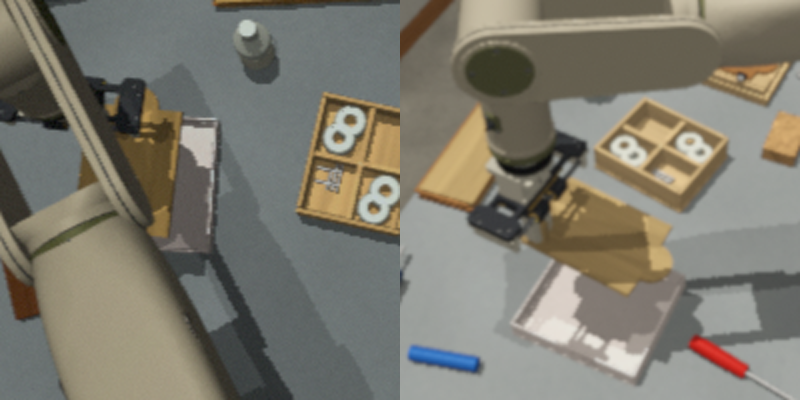

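View pics/s7.png

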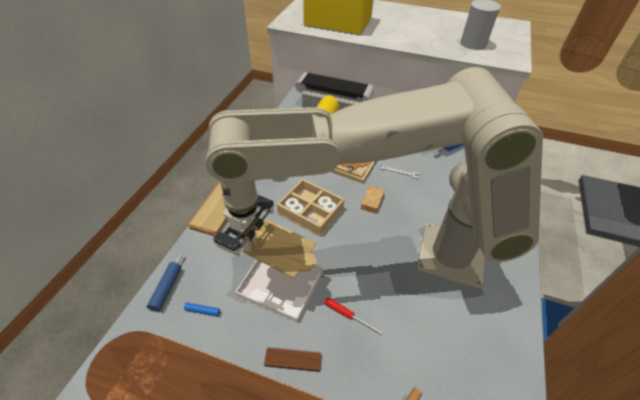

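Caul is over the tray in both views. I'll check its centre and tilt by projecting the predicted level outline and triangulating corners.

```bash
python3 - <<'E'
from go import *
o=env.get_obs();y=-.13
m=o['eef_pos']+R.from_euler('z',y).apply([-.07,-.0475,-.018]);print('mid pred',m)
P=[m+R.from_euler('z',y).apply([a*.085,b*.069,.009]) for a,b in((-1,-1),(-1,1),(1,1),(1,-1))]
P+= [m+R.from_euler('z',y).apply([a*.122,0,.004]) for a in(-1,1)]
out=[]
for n,off in(('top',(165,150)),('side',(230,205))):
    f=grab(n);s=4
    im=cv2.resize(cv2.cvtColor(f['img'],cv2.COLOR_RGB2BGR)[off[1]:off[1]+120,off[0]:off[0]+100],None,fx=s,fy=s,interpolation=cv2.INTER_CUBIC)
    for q in (proj(f,P)-off+.5)*s: cv2.circle(im,tuple(int(v) for v in q),4,(0,0,255),1)
    out.append(im)
cv2.imwrite('pics/v8.png',np.hstack(out))
E
```

```text
mid pred [0.5201409  0.32105022 0.2059794 ]
```

View pics/v8.png

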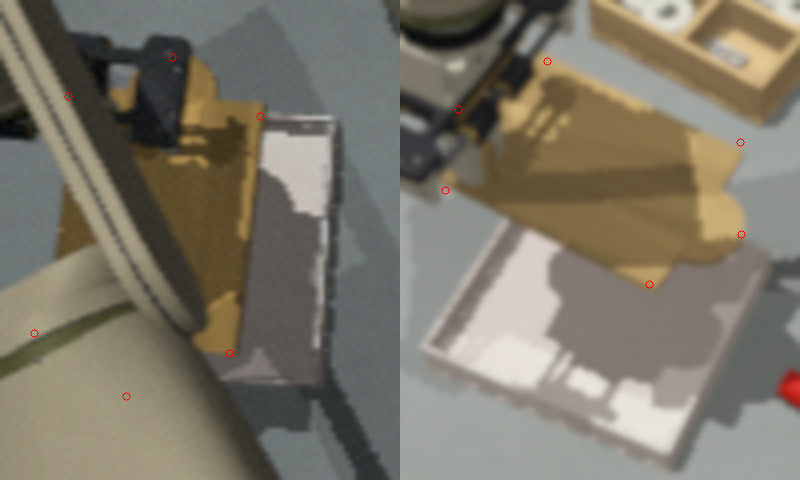

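The predicted level outline matches the image within about 2 px. In the side view the far corners are at zoom (740,150) and (655,290), against predictions of (740,142) and (650,284). So the centre is good and the tilt is only a few hundredths of a radian. I'll let it settle, then sign off.

Request:
step_arm:
  rows:
    - [-1, [0, 0, 0], [0, 0, 0]]
    - [-1, [0, 0, 0], [0, 0, 0]]
    - [-1, [0, 0, 0], [0, 0, 0]]
    - [-1, [0, 0, 0], [0, 0, 0]]

```text
clock: 10.38
eef_pos: [0.5959, 0.3596, 0.2249]
eef_rot: [-3.133, 0.207, -0.002]
force: [-0.2, -0.6, -0.7]
width: 0.0117
```

```bash
python3 - <<'E'
from go import *
st();print(np.abs(env.get_obs()['qvel']).max())
b=grab('side','s9.png');print(cv2.imwrite('pics/v9.png',cv2.cvtColor(cv2.resize(b['img'][110:330,200:420],(580,580)),cv2.COLOR_RGB2BGR)))
t=grab('top','t9.png')
E
```

```text
{'clock': 10.375, 'eef_pos': [0.596, 0.36, 0.225], 'eef_rot': [-3.133, 0.207, -0.002], 'force': [-0.179, -0.558, -0.744], 'width': 0.012, 'joint_positions': [0.469, 0.388, 1.176, 0.0, 1.576, 2.172]}
0.0023612946057538966
True
```

View pics/t9.png

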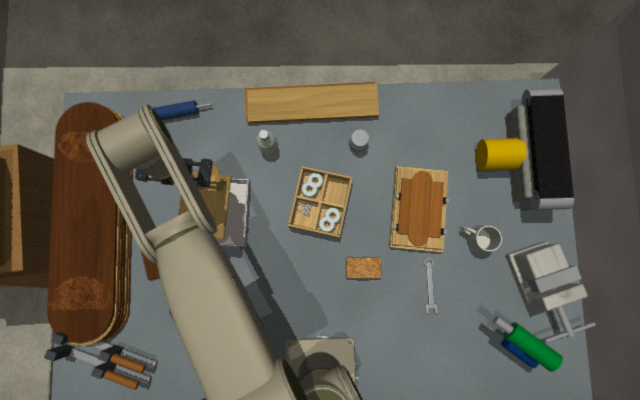

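The top view shows the blank seated in the form at (421,207). The bottle, jar, sanding block, wrench and mug are at the same pixels as at the start. Signing off.

```bash
python3 -c "
from h import env
print(env.sign_off())"
```

```text
the job is handed in; nothing more can be done
None
```

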